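# Load the last sample tube and seat the keyed carousel on its drive

## Robot

A 6-joint arm with a two-finger parallel gripper is mounted at the origin on a cart in front of the work surface, level with it; the furniture and walls round the work are solid. World frame = base frame: x ahead of the robot, y to its left, z up, the work surface at z = 0. Lengths are in m, angles in rad, forces in N, time in s.
With the tool pointing down it reaches from about 0.225 to 0.725 m from the base axis. Payload 3.1 kg.
Tool frame: the origin (TCP) lies between the finger pads; the fingertips stand 22 mm ahead of it and the grasp point (between the pads) lies 3 mm ahead of it; z points along the fingers, y is the line along which they close (so a half turn about z gives the same grasp; the last joint's range is limited). The gripper opens to 85 mm and grips with 20 to 120 N. Pads are 22 mm wide; open, the fingers measure 114 mm over their backs; the gripper's body (76 mm by 85 mm) begins 54 mm behind the grasp point. The pads swing forward as they close: fully open they stand 13 mm farther back than shut.
Start: joints at [-1.397, 0.048, 0.099, 1.622, 0, 1.443], TCP at [0.156, -0.501, 0.253] pointing down, gripper open.
Joint ranges: [-2.91, 2.91], [-0.99, 1.94], [-1.21, 1.42], [-2.12, 2.29], [-1.49, 1.47], [-3.14, 3.14]. Speed limits (rad/s): [2.79, 2.79, 3.14, 3.14, 3.14, 3.14].

## Interface

Orientations are given as [roll, pitch, yaw] about the fixed x, y, z axes, in that order (R = Rz(yaw) Ry(pitch) Rx(roll)).
In Python, from workcell import bot, camera gives the robot as it stands. The module is installed in compiled form; this text tells all that it offers.
- The arm moves only by the shell command python3 -m crank 'ROWS'. ROWS is a JSON object whose one key "moves" holds a list of rows, each a list of 3 entries, a list of its own where there are three numbers: the finger opening in mm, from 0 to 85.4, then the shift along the tool's x, y, z in units of 50 mm (1.0 is 50 mm), then the turn, a rotation vector about the tool's x, y, z in units of 8 degrees (1.0 is 8 degrees). A call has 1 to 10 rows; each row shifts and turns the commanded pose from where the row before left it, along the tool's axes as they then stand; what a row does not reach is not made up. A row lasts 1/8 s, in which the tool goes at most 62.5 mm and 10.7 degrees, less where a joint would pass 70% of its speed; a pose out of reach is approached as far as the arm can. A call is refused whole if a number of a shift passes 1 or a number of a turn 1, either way. A call with a gripper value outside its range is refused whole. The fingers move at their own pace and stop on an object; the grip force is fixed at half the most. Time passes only in rows, so rows that do not move let the fingers close. It gives the time, the measured TCP pose, the force, the opening and the grip force at its end, in the units of the state.
- bot.observe(): the state, without advancing time (a new reading comes with each control period).
- camera(name): name is "scene" or "top" or "wrist"; returns a dict with "img" (400x640x3 uint8, blue, green, red), "fx", "fy", "cx", "cy" (pixels), "k1" (the pictures are not rectified: a ray, as slopes to the right and down, at radius r is drawn at 1 + k1 r^2 times it, then the intrinsics apply), "R" (3x3) and "t" (3): a world point X has camera coordinates R X + t. Camera axes: x right, y down, z forward; pixel columns grow to the right and rows downward; lengths in m; the calibration is good to about 2 mm. A picture is of the moment at which its call begins. There is no depth.
- bot.finish_job(): hands the job in; it is judged then, once.
The state is a dict: "time_s": time; "q": joint angles; "dq": joint speeds; "joint_torque": joint torques, N m; "eef_pos": TCP position; "eef_rot": TCP orientation; "wrist_force": force on the tool from outside, world axes, zero at the start; "ft_torque": the same for the moment, N m; "grip_width": opening from 0.0 (shut) to 1.0 (fully open); "grasp_force": force on a finger pad.
Only numpy, scipy, OpenCV 4.12 (cv2) and the standard library are available. Lean on these libraries where they do the work, as an engineer would, in place of code of your own. Each camera call takes 0.05 s, during which the arm holds its last target. There are 200 camera calls.

## Task

Fill the sample changer's carousel and mount it: stand the loose capped tube in the carousel's one empty cup, setting it down gently and not letting it fall, while the carousel waits on its grey loading stand. Then lift the carousel (the bar on top is its handle), put its shaft into the hub of the drive unit, turn it until the key slips into the keyway, and push it down against the spring ejector until the disc lies fully home on the hub. Finish while still holding it pressed down there, so that I can slide in the fork clip that keeps it; leave everything else on the bench where it is.

Things in the scene. Friction and masses are not known exactly. Their poses are not given: they have to be found in the camera images.
- carousel: Loose carousel, about 0.5 kg: aluminium disc 116 mm across, 5 mm thick, with four upright cups centred at x, y = +-28.3 mm, a bar handle on top and a keyed shaft below. Three cups hold tubes that are fixed in; the one at (-28.3, -28.3) is empty. Origin on the axis at the disc's underside, z up. A dark line on the disc marks -x, the key's side. It starts with its disc resting on the stand.
- handle (a point): On the carousel's axis in its black bar handle, 94 mm above the carousel's origin; axes as the carousel's. The bar is 44 mm long along x, 14 mm thick along y (pinch it there) and spans 66 to 106 mm above the origin; the tops of the tubes beside it are 69 mm above the origin.
- empty_cup (a point): Centre of the inner floor of the empty cup, 9 mm above the carousel's origin. Cups are 36 mm wide outside, 31 mm inside, 40 mm deep inside.
- key (a point): Lower end of the key. The steel shaft is 24 mm in diameter and reaches from the disc to 30 mm below the carousel's origin, its last 4 mm tapered. Its one key points to the carousel's -x, stands out to 17 mm from the axis, is 6 mm wide and runs from 2 to 16 mm below the origin. This point lies 15.5 mm from the axis.
- tube: Loose capped sample tube standing alone on the bench, about 40 g, 60 mm tall: white body 26 mm in diameter with rounded bottom, blue ridged cap 28 to 29 mm in diameter from 44 to 60 mm height. Origin at the centre of its underside, z up. Standing in a cup, its cap is just above the cup's rim.
- drive: Fixed drive unit: white round housing, 150 mm in diameter, 30 mm high, with an upright steel hub (45 mm in diameter) in its middle, mouth 68 mm above the bench. Origin on the axis at the underside, z up. The small black front panel and a dark line on the housing mark -x, the keyway's side.
- hub_mouth (a point): Centre of the hub's mouth, axes as the drive's. Bore 26 mm wide, 38 mm deep. Home: the disc lies on the mouth, so the carousel's origin is at this point, its yaw that of the drive. While the key is not over the keyway it rests on the mouth and the carousel's origin stays 16 mm above it.
- keyway (a point): Middle of the keyway at the hub's mouth, 15.5 mm from the axis towards the drive's -x. The keyway is 8 mm wide, as deep as the bore, and reaches 18.5 mm from the axis.
- ejector (a joint): Travel (m) of the spring ejector in the bore: 0 up, grows as it is pressed down. The shaft meets it 8 mm above home; it pushes up with 6 N there and 15 N at home, so a carousel that is let go rises several mm. 0.008 at home.
- stand: Fixed grey loading stand, a turned ring 68 mm outside (foot 92 mm), 42 mm high, with a plain hole 44 mm wide. Origin at the centre of its underside.
- fork_clip: Bystander: loose flat steel fork clip, 50 x 28 x 4 mm.
- amber_bottle: Bystander: amber glass bottle, 108 mm diameter, 271 mm tall. Origin under its centre.
- wash_bottle: Bystander: white wash bottle with red cap and spout, 67 x 96 x 203 mm. Origin under its centre.
- beaker: Bystander: glass beaker, 56 x 60 x 72 mm. Origin under its centre.
- bench_timer: Bystander: white bench timer with a red dial, 60 x 62 x 33 mm. Origin under its centre.
- tape_1: Bystander: roll of brown tape, 96 mm across, 48 mm tall. Origin under its centre.
- spanner: Bystander: flat spanner, 158 mm long, 5 mm thick.
- buffer_bottle: Bystander: clear bottle with blue cap, 56 mm diameter, 103 mm tall. Origin under its centre.
Mind the look-alikes: they are no part of the job. Of the things that look like the tube, take the one that is farthest to the robot's left at the start.

How it is judged:
On the way, in this order (a step that is already met when the one before it is completed fails the run):
1. the tube stands released in the empty cup while the carousel is on its stand (horizontal distance between tube and empty_cup below 0.006 m and z of tube in the frame of carousel between 0.006 and 0.013 m and angle between tube's own z axis and vertical below 0.25 rad and contact force between the fingers and tube below 0.1 N and distance between carousel and stand below 0.055 m and linear speed of tube below 0.03 m/s), for 0.2 s.
2. the carousel is lifted off the stand with the tube in it (horizontal distance between tube and empty_cup below 0.006 m and z of tube in the frame of carousel between 0.006 and 0.013 m and angle between tube's own z axis and vertical below 0.25 rad and z of carousel in the frame of stand above 0.072 m and contact force between the fingers and carousel above 1 N), for 0.1 s.
At the end, for the whole second after the job is handed in: The carousel is held by the fingers, pressed down on the hub: disc within 2 mm of the hub's mouth, centred within 3 mm, key in the keyway (turned within 0.2 rad of the drive), level within 0.05 rad, ejector pressed more than 6 mm, fingers on it with over 2 N, at rest, and the tube stands in its cup (z of carousel in the frame of hub_mouth below 0.002 m and horizontal distance between carousel and hub_mouth below 0.003 m and distance between key and keyway below 0.0195 m and angle between the x axis of carousel and the x axis of drive, either way round below 0.2 rad and angle between carousel's own z axis and vertical below 0.05 rad and value of joint ejector above 0.006 m and contact force between the fingers and carousel above 2 N and contact force between carousel and drive above 3 N and linear speed of carousel below 0.02 m/s and horizontal distance between tube and empty_cup below 0.006 m and z of tube in the frame of carousel between 0.006 and 0.013 m and angle between tube's own z axis and vertical below 0.25 rad); the arm keeps its last pose, push and grip.
It fails at once if the tube was let fall: faster than 0.5 m/s with no finger on it (linear speed of tube above 0.5 m/s and contact force between the fingers and tube below 0.05 N and contact force between tube and carousel below 0.05 N and distance between tube and empty_cup above 0.005 m).
It fails at once if the tube was pressed into the carousel with more than 25 N (contact force between tube and carousel above 25 N).
It fails at once if a bystander was moved more than 30 mm or tipped over (distance of any of fork_clip, amber_bottle, wash_bottle, beaker, bench_timer, tape_1, spanner, buffer_bottle from where it was at the start of the episode above 0.03 m or angle between any of amber_bottle, wash_bottle, beaker, buffer_bottle's own z axis and vertical above 0.5 rad).
It also fails if it takes over 54 s, if anything falls off the work surface, if the arm or the gripper's body presses on something with over 40 N, if the wrist force passes 120 N, or if a joint passes its speed limit or range.

## Working session

There is one attempt and no reset: what is moved stays moved. The work goes in short steps, Python scripts to look and compute and a shell command to move; the robot and the scene stay as the last step left them, time stands still between calls to the robot, and variables do not carry over. Pictures are saved under pics/ and viewed, at most 10 in all, crops included, and the job is handed in when it is done.

```bash
mkdir -p pics; python3 - <<'E'
from workcell import bot,camera
import cv2,numpy as np
print(bot.observe())
for n in("scene","top"):
    c=camera(n);cv2.imwrite(f"pics/{n}0.png",c["img"]);np.save(f"{n}0.npy",c,allow_pickle=True)
    print(n,c["fx"],c["fy"],c["cx"],c["cy"],c["k1"],np.round(-c["R"].T@c["t"],3),np.round(c["R"],3).tolist())
E
```

```text
{'time_s': 0.0, 'q': array([-1.39684834e+00,  4.87385271e-02,  9.75630429e-02,  1.62198840e+00,
        2.23359795e-05,  1.44297561e+00]), 'dq': array([-0.00086434, -0.00049699, -0.00153596, -0.00175127, -0.00107499,
       -0.00200451]), 'joint_torque': array([-9.77460113e-04, -3.38785386e+01,  3.20014322e+01,  2.03272660e-02,
       -3.21914276e-04,  2.55982904e-06]), 'eef_pos': array([ 0.15592019, -0.50072003,  0.25210601]), 'eef_rot': array([-3.13924725e+00, -3.23953466e-04,  3.01768304e-01]), 'wrist_force': array([-0.20318517, -0.06706742,  0.1130158 ]), 'ft_torque': array([-0.03236093, -0.07330432,  0.00065486]), 'grasp_force': 0.0, 'grip_width': 0.9990206363536986}
scene 361.85327839334525 361.85327839334525 315.8931253643093 199.83240351504887 -0.03990643001571891 [ 0.043 -0.392  0.539] [[0.749, -0.662, 0.006], [-0.326, -0.378, -0.866], [0.576, 0.647, -0.499]]
top 383.16843707463846 383.16843707463846 325.05004120444295 197.59431999760767 -0.018909733083279198 [0.318 0.157 1.203] [[0.098, -0.995, -0.0], [-0.974, -0.096, -0.203], [0.202, 0.02, -0.979]]
```

View pics/scene0.png

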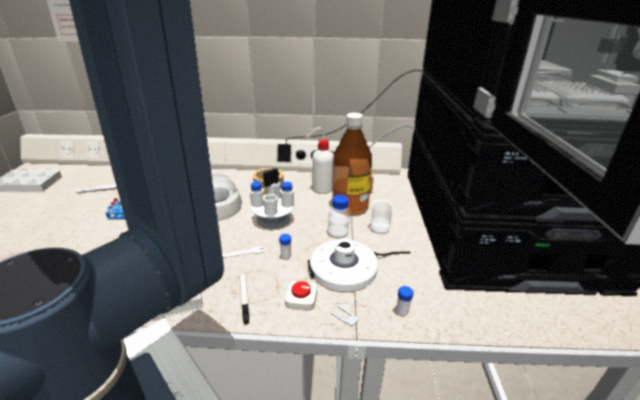

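View pics/top0.png

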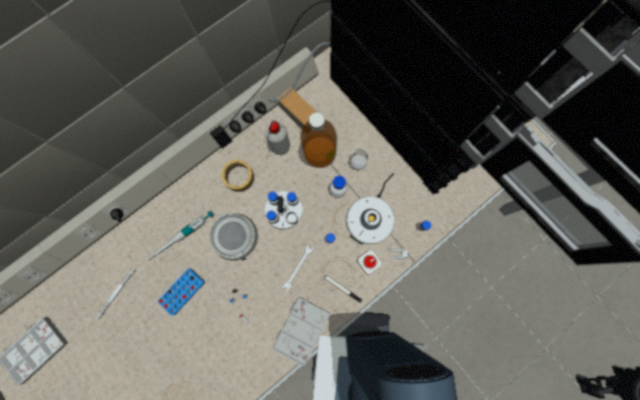

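The top view shows, with +y to the left in the picture: the carousel at (283,209) on its stand, the drive at (370,220), and the robot at the bottom.

Tube candidates are small blue caps at top (330,238) = scene (285,245), and top (426,225) = scene (404,300). The first is farther left, so it fits the description. I'll confirm it in an enlarged crop.

```bash
cat > h.py <<'E'
import numpy as np,cv2
def load(n): return np.load(n,allow_pickle=True).item()
def ray(c,uv):
    K=np.array([[c["fx"],0,c["cx"]],[0,c["fy"],c["cy"]],[0,0,1.]])
    d=(np.array(uv,float)-[c["cx"],c["cy"]])/[c["fx"],c["fy"]]
    r=np.hypot(*d);x=r
    for _ in range(20): x=r/(1+c["k1"]*x*x)
    d=d*(x/r if r else 1)
    v=c["R"].T@np.array([*d,1]);return -c["R"].T@c["t"],v/np.linalg.norm(v)
def plane(c,uv,z):
    o,v=ray(c,uv);return o+v*(z-o[2])/v[2]
def tri(*cu):
    A=np.zeros((3,3));b=np.zeros(3);L=[ray(c,u) for c,u in cu]
    for o,v in L:
        P=np.eye(3)-np.outer(v,v);A+=P;b+=P@o
    X=np.linalg.solve(A,b)
    return X,[np.linalg.norm((np.eye(3)-np.outer(v,v))@(X-o)) for o,v in L]
def proj(c,X):
    p=c["R"]@np.asarray(X,float)+c["t"];d=p[:2]/p[2];d=d*(1+c["k1"]*d@d)
    return d*[c["fx"],c["fy"]]+[c["cx"],c["cy"]]
def blobs(m,amin=10):
    n,_,s,c=cv2.connectedComponentsWithStats(m.astype(np.uint8))
    return [(np.round(c[i],1).tolist(),s[i].tolist()) for i in range(1,n) if s[i,4]>=amin]
def blue(img):
    h=cv2.cvtColor(img,cv2.COLOR_BGR2HSV);return (h[...,0]>105)&(h[...,0]<128)&(h[...,1]>150)&(h[...,2]>60)
E
python3 - <<'E'
from h import *
t,s=load("top0.npy"),load("scene0.npy")
for n,c in(("top",t),("scene",s)):
    print(n,blobs(blue(c["img"]),12))
a=cv2.resize(t["img"][170:270,250:440],None,fx=4,fy=4,interpolation=3)
cv2.imwrite("pics/crop1.png",a[:, :760])
X,e=tri((t,(330,238)),(s,(285,239)));print(X,e)
print(plane(t,(283,209),.05),plane(t,(371,219),.03))
E
```

```text
top [([338.8, 181.7], [333, 176, 12, 12, 110]), ([272.4, 196.2], [269, 192, 9, 9, 58]), ([291.4, 196.6], [288, 193, 8, 8, 52]), ([271.0, 215.3], [267, 212, 9, 8, 54]), ([425.7, 224.9], [422, 221, 9, 8, 53]), ([329.8, 237.6], [326, 234, 8, 8, 49])]
scene [([256.0, 185.5], [252, 182, 9, 8, 64]), ([286.1, 185.8], [282, 182, 9, 8, 60]), ([339.8, 201.4], [333, 195, 15, 14, 176]), ([284.7, 239.1], [280, 235, 10, 10, 83]), ([405.2, 293.2], [399, 287, 14, 14, 157])]
[0.43414017 0.15330535 0.05144326] [np.float64(0.00016549997631950546), np.float64(0.00016549997631945884)]
[0.50819988 0.30476256 0.05      ] [0.5070223  0.03278898 0.03      ]
```

View pics/crop1.png

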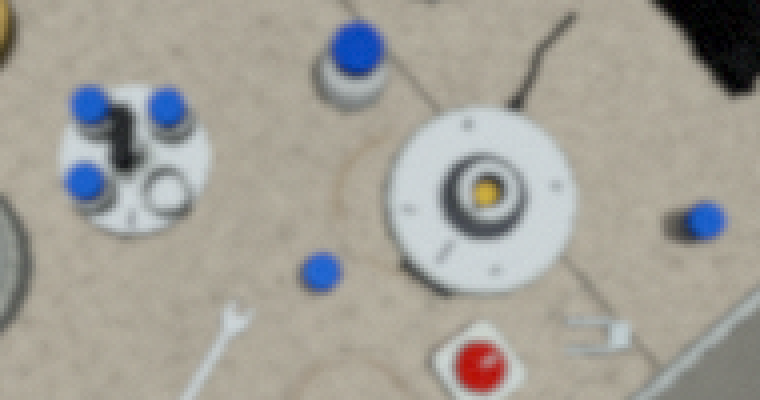

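The crop shows the tube at crop (322,272) = top (330,238), standing alone. The look-alike is at crop (705,220). The carousel's empty cup is at crop (167,192) and its dark line at (132,215). The drive's line is at (445,250) with the panel at (425,278).

```bash
python3 - <<'E'
from h import *
t,s=load("top0.npy"),load("scene0.npy")
for a,b in (((272.4,196.2),(256,185.5)),((291.4,196.6),(286.1,185.8)),((272.4,196.2),(286.1,185.8)),((425.7,224.9),(405.2,293.2)),((329.8,237.6),(284.7,239.1)),((338.8,181.7),(339.8,201.4))):
    X,e=tri((t,a),(s,b));print(a,b,X.round(4),np.round(e,4))
P=[plane(t,u,.106)[:2] for u in((272.4,196.2),(291.4,196.6),(271.0,215.3))]
print(P)
c=(P[1]+P[2])/2;d=P[0]-P[2];e=P[0]-P[1]
print("carousel",c,np.linalg.norm(d),np.linalg.norm(e),"yaw",np.degrees(np.arctan2(d[1],d[0])),np.degrees(np.arctan2(-e[0],e[1])))
p=lambda u,v,z:plane(t,(250+u/4,170+v/4),z)
print("hub",p(486,192,.068),p(482,200,.03)); 
v=p(445,250,.03)-p(482,199,.03);print("drive yaw",np.degrees(np.arctan2(-v[1],-v[0])))
E
```

```text
(272.4, 196.2) (256, 185.5) [0.5153 0.3468 0.0892] [0.0243 0.0243]
(291.4, 196.6) (286.1, 185.8) [0.5373 0.2786 0.1029] [0.0015 0.0015]
(272.4, 196.2) (286.1, 185.8) [0.5531 0.3293 0.0749] [0.0159 0.0159]
(425.7, 224.9) (405.2, 293.2) [ 0.5016 -0.1312  0.0503] [0.0006 0.0006]
(329.8, 237.6) (284.7, 239.1) [0.4348 0.1544 0.0504] [0.0005 0.0005]
(338.8, 181.7) (339.8, 201.4) [0.5992 0.144  0.0918] [0.0009 0.0009]
[array([0.53369294, 0.33303862]), array([0.53796227, 0.27752155]), array([0.47715422, 0.32996032])]
carousel [0.50755824 0.30374094] 0.056622459660572964 0.055680981555730875 yaw 3.116435429213174 4.397457237586448
hub [0.50406797 0.03553115 0.068     ] [0.50375854 0.03409598 0.03      ]
drive yaw -30.97900407034023
```

```bash
python3 -m crank '{"moves":[[85,[0.65,-0.77,0],[0,0,0]],[85,[0.65,-0.77,0],[0,0,0]],[85,[0.65,-0.77,0],[0,0,0]],[85,[0.65,-0.77,0],[0,0,0]],[85,[0.65,-0.77,0],[0,0,0]],[85,[0.65,-0.77,0],[0,0,0]],[85,[0.65,-0.77,0],[0,0,0]],[85,[0.65,-0.77,0],[0,0,0]],[85,[0.65,-0.77,0],[0,0,0]],[85,[0.65,-0.77,0],[0,0,0]]]}'
```

```text
time_s: 1.35
eef_pos: [0.3521, -0.0354, 0.253]
eef_rot: [3.141, -0.0, 0.302]
wrist_force: [0.9, -0.9, -1.2]
grip_width: 0.997
grasp_force: 0.0
```

```bash
python3 -m crank '{"moves":[[85,[0.65,-0.77,0],[0,0,0]],[85,[0,0,0],[0,0,-1]],[85,[0,0,0],[0,0,-1]],[85,[0,0,0],[0,0,-1]],[85,[0,0,0],[0,0,-0.95]],[60,[0,0,0],[0,0,0]]]}'
python3 - <<'E'
from workcell import bot,camera
from h import *
o=bot.observe();print(o["q"],o["eef_pos"],o["eef_rot"],o["wrist_force"])
c=camera("wrist");np.save("w1.npy",c,allow_pickle=True);cv2.imwrite("pics/w1.png",c["img"])
print(-c["R"].T@c["t"],c["R"].round(2).tolist(),c["fx"],blobs(blue(c["img"]),60))
E
```

```text
time_s: 2.1
eef_pos: [0.3712, 0.0094, 0.2529]
eef_rot: [-3.141, 0.0, 0.852]
wrist_force: [0.3, -0.1, 0.3]
grip_width: 0.812
grasp_force: 0.0
[-1.55748956e-01 -3.51483852e-01 -2.54672263e-01  1.66857623e+00
  5.06436211e-05  2.13398187e+00] [0.37123135 0.00944374 0.25286201] [-3.14074685e+00  4.74145922e-04  8.51862001e-01] [ 0.25211188 -0.05235565  0.25705759]
[0.42359539 0.06893887 0.37441885] [[0.75, -0.66, -0.0], [-0.63, -0.72, 0.31], [-0.2, -0.23, -0.95]] 292.8026968509499 [([271.9, 28.2], [258, 12, 29, 34, 748]), ([485.3, 196.3], [471, 185, 29, 24, 536])]
```

View pics/w1.png

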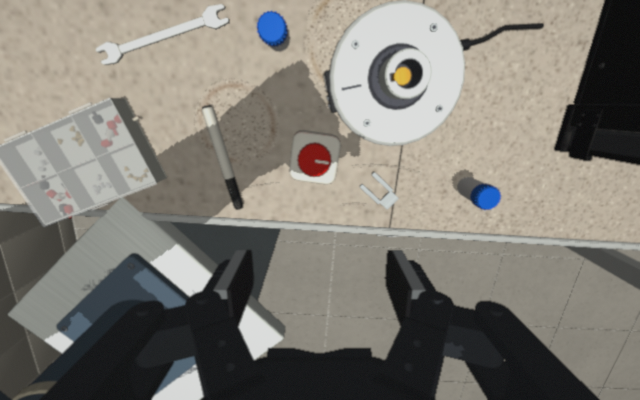

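The wrist view shows the tube at (272,28), the hub bore at (405,75), the drive's line at (350,87), the timer at (315,160) and the look-alike at (485,196).

```bash
python3 -m crank '{"moves":[[60,[0.75,-0.23,0],[0,0,0]],[60,[0.75,-0.23,0],[0,0,0]],[60,[0,0,0],[0,0,0]]]}'
cat > snap.py <<'E'
import sys
from workcell import bot,camera
from h import *
n=sys.argv[1]
o=bot.observe();print(o["q"].round(3),o["eef_pos"].round(4),o["eef_rot"].round(4),o["grip_width"])
c=camera("wrist");np.save(n+".npy",c,allow_pickle=True);cv2.imwrite(f"pics/{n}.png",c["img"])
for b in blobs(blue(c["img"]),60):print(b,plane(c,b[0],.052).round(4),plane(c,b[0],.104).round(4))
E
python3 snap.py w2
python3 - <<'E'
from h import *
a,b=load("w1.npy"),load("w2.npy")
B=blobs(blue(b["img"]),60)
for x in B: print(x[0],tri((a,(271.9,28.2)),(b,x[0])))
E
```

```text
time_s: 2.52
eef_pos: [0.4037, 0.0825, 0.2528]
eef_rot: [-3.141, 0.0, 0.855]
wrist_force: [0.3, -0.4, -0.7]
grip_width: 0.706
grasp_force: 0.0
[ 0.038 -0.244 -0.172  1.644  0.     2.325] [0.4037 0.0825 0.2528] [-3.1407e+00  3.0000e-04  8.5500e-01] 0.7062159309985218
([447.5, 5.7], [429, 0, 41, 15, 380]) [0.6089 0.1306 0.052 ] [0.5842 0.1325 0.104 ]
([298.0, 110.3], [286, 98, 25, 26, 526]) [0.4362 0.1533 0.052 ] [0.4394 0.1515 0.104 ]
([493.2, 256.0], [480, 245, 27, 23, 461]) [ 0.5028 -0.1327  0.052 ] [ 0.4952 -0.0884  0.104 ]
[447.5, 5.7] (array([0.44633492, 0.11062385, 0.34130912]), [np.float64(0.03824456247845479), np.float64(0.03824456247845483)])
[298.0, 110.3] (array([0.43639195, 0.15317645, 0.05349987]), [np.float64(0.00011160430650628396), np.float64(0.00011160430650630333)])
[493.2, 256.0] (array([0.44553804, 0.08764477, 0.31133168]), [np.float64(0.019483115478652693), np.float64(0.01948311547865245)])
```

```bash
python3 -m crank '{"moves":[[55,[0.75,-0.22,0],[0,0,0]],[55,[0.75,-0.22,0],[0,0,0]],[55,[0,0,1],[0,0,0]],[55,[0,0,0.8],[0,0,0]],[55,[0,0,0],[0,0,0]]]}'
python3 snap.py w3
```

```text
time_s: 3.2
eef_pos: [0.4329, 0.1504, 0.1594]
eef_rot: [-3.136, 0.008, 0.851]
wrist_force: [-0.5, -0.0, 0.2]
grip_width: 0.645
grasp_force: 0.0
[ 0.188 -0.117 -0.248  1.449 -0.     2.478] [0.4329 0.1504 0.1594] [-3.1362  0.0076  0.8514] 0.6449345719520408
([545.5, 58.7], [500, 20, 89, 76, 5101]) [0.6269 0.1278 0.052 ] [0.5949 0.1466 0.104 ]
([320.3, 201.0], [304, 184, 33, 35, 908]) [0.4361 0.1529 0.052 ] [0.4475 0.1659 0.104 ]
([558.8, 359.6], [541, 347, 33, 29, 528]) [ 0.5065 -0.1331  0.052 ] [ 0.5019 -0.0549  0.104 ]
```

```bash
python3 -m crank '{"moves":[[55,[0.04,0,0.6],[0,0,0]],[55,[0,0,0.6],[0,0,0]],[55,[0,0,0.4],[0,0,0]],[55,[0,0,0.1],[0,0,0]],[55,[0,0,0],[0,0,0]],[55,[0,0,0],[0,0,0]]]}'
```

```text
time_s: 4.0
eef_pos: [0.439, 0.1536, 0.0803]
eef_rot: [3.14, -0.003, 0.853]
wrist_force: [0.6, -0.3, -0.3]
grip_width: 0.647
grasp_force: 0.0
```

```bash
python3 -m crank '{"moves":[[55,[-0.05,-0.03,0.2],[0,0,0]],[55,[0,0,0.13],[0,0,0]],[55,[0,0,0],[0,0,0]],[20,[0,0,0],[0,0,0]],[20,[0,0,0],[0,0,0]],[20,[0,0,0],[0,0,0]],[20,[0,0,0],[0,0,0]],[20,[0,0,0],[0,0,0]]]}'
```

```text
time_s: 5.0
eef_pos: [0.4351, 0.1526, 0.0622]
eef_rot: [3.141, -0.001, 0.853]
wrist_force: [-0.2, -0.4, 1.9]
grip_width: 0.296
grasp_force: 59.0
```

```bash
python3 -m crank '{"moves":[[20,[0,0,-0.2],[0,0,0]],[20,[0,0,-0.6],[0,0,0]],[20,[0,0,-0.8],[0,0,0]],[20,[0,0,-0.8],[0,0,0]],[20,[0,0,0],[0,0,0]],[20,[0,0,0],[0,0,0]]]}'
python3 snap.py w4; python3 - <<'E'
import cv2
from workcell import camera
from h import *
c=camera("scene");np.save("s4.npy",c,allow_pickle=True)
w=load("w4.npy")["img"]
a=cv2.resize(c["img"][150:270,210:330],(400,400),interpolation=3)
cv2.imwrite("pics/m4.png",np.hstack([a,cv2.resize(w[100:400,170:470],(400,400))]))
E
```

```text
time_s: 5.75
eef_pos: [0.4345, 0.1525, 0.1816]
eef_rot: [-3.141, 0.0, 0.853]
wrist_force: [0.1, -0.5, -0.1]
grip_width: 0.299
grasp_force: 58.9
[ 0.192 -0.124 -0.211  1.485  0.     2.48 ] [0.4345 0.1525 0.1816] [-3.1413e+00  3.0000e-04  8.5330e-01] 0.29945133666642526
([517.5, 70.1], [479, 37, 76, 65, 3820]) [0.6234 0.1292 0.052 ] [0.5951 0.1463 0.104 ]
([319.1, 267.3], [293, 237, 53, 60, 2629]) [0.3884 0.0992 0.052 ] [0.4088 0.1226 0.104 ]
([538.3, 347.7], [522, 334, 33, 28, 664]) [ 0.5025 -0.1333  0.052 ] [ 0.4992 -0.0618  0.104 ]
```

View pics/m4.png

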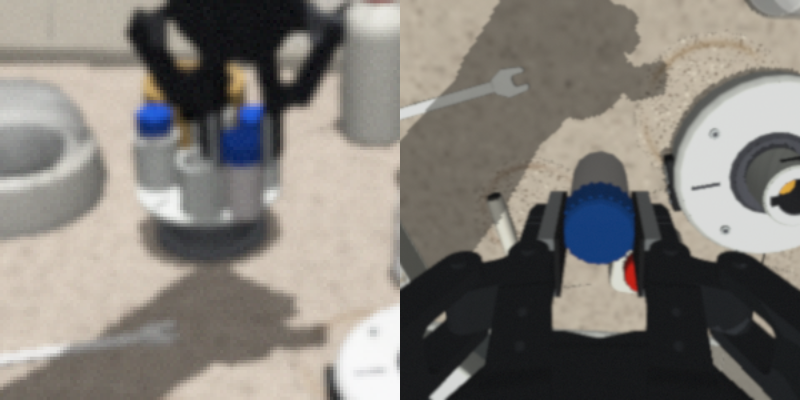

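The scene crop (left) and wrist crop (right) show the tube upright, held by its blue cap between the pads at wrist crop (600,222). The spanner and drive are clear.

```bash
python3 -m crank '{"moves":[[20,[0.4,-0.15,0],[0,0,0]],[20,[0.5,-0.18,0],[0,0,0]],[20,[0.3,-0.11,0],[0,0,0]],[20,[0,0,0],[0,0,0]],[20,[0,0,0],[0,0,0]]]}'
python3 snap.py w5
```

```text
time_s: 6.48
eef_pos: [0.4571, 0.2117, 0.1813]
eef_rot: [-3.141, 0.002, 0.853]
wrist_force: [-0.7, -0.2, -0.5]
grip_width: 0.294
grasp_force: 58.9
[ 3.010e-01 -1.000e-02 -1.030e-01  1.480e+00 -1.000e-03  2.589e+00] [0.4571 0.2117 0.1813] [-3.1412e+00  1.6000e-03  8.5320e-01] 0.2942597371325493
([281.5, 6.2], [261, 0, 44, 19, 510]) [0.5348 0.3427 0.052 ] [0.5295 0.3279 0.104 ]
([218.2, 62.4], [194, 37, 50, 52, 1866]) [0.4712 0.3475 0.052 ] [0.4791 0.3317 0.104 ]
([348.6, 62.8], [326, 38, 46, 50, 1764]) [0.5479 0.2801 0.052 ] [0.5399 0.2783 0.104 ]
([530.5, 159.5], [495, 133, 71, 56, 3061]) [0.6185 0.1175 0.052 ] [0.5959 0.1494 0.104 ]
([319.1, 267.3], [293, 237, 53, 60, 2633]) [0.411  0.1583 0.052 ] [0.4314 0.1818 0.104 ]
```

View pics/w5.png

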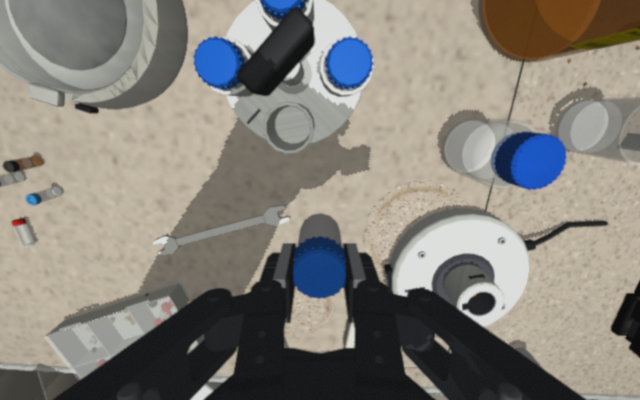

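The wrist view shows the cup rim at (290,128), carousel caps at (218,62), (349,63) and (281,6), the black bar at (277,50), and the held cap at (319,267).

```bash
python3 -m crank '{"moves":[[20,[0.5,-0.15,0],[0,0,0]],[20,[0.3,-0.1,0],[0,0,0]],[20,[0,0,0],[0,0,0]],[20,[0,0,0],[0,0,0]]]}'
python3 snap.py w6; python3 - <<'E'
from h import *
a,b=load("w5.npy"),load("w6.npy")
A=blobs(blue(a["img"]),60);B=blobs(blue(b["img"]),60)
for x in A:
    if x[1][1]==0: continue
    for y in B:
        X,e=tri((a,x[0]),(b,y[0]))
        if e[0]<.002 and .05<X[2]<.2: print(x[0],y[0],X.round(4),e[0].round(4))
print(b["img"].shape)
E
```

```text
time_s: 7.02
eef_pos: [0.4742, 0.2501, 0.1818]
eef_rot: [3.142, 0.001, 0.853]
wrist_force: [0.2, -0.2, -0.7]
grip_width: 0.297
grasp_force: 58.9
[ 0.36   0.073 -0.017  1.482 -0.     2.649] [0.4742 0.2501 0.1818] [3.1415e+00 9.0000e-04 8.5330e-01] 0.29743533409803713
([303.9, 63.0], [281, 38, 46, 50, 1724]) [0.5386 0.3414 0.052 ] [0.5361 0.3349 0.104 ]
([244.2, 129.4], [222, 108, 45, 44, 1503]) [0.467  0.3365 0.052 ] [0.4793 0.331  0.104 ]
([365.5, 129.6], [344, 108, 44, 44, 1445]) [0.5433 0.2696 0.052 ] [0.5398 0.2779 0.104 ]
([534.0, 211.6], [501, 186, 66, 54, 2665]) [0.6149 0.11   0.052 ] [0.5966 0.1514 0.104 ]
([319.1, 267.2], [293, 237, 53, 60, 2637]) [0.4281 0.1966 0.052 ] [0.4484 0.22   0.104 ]
[218.2, 62.4] [244.2, 129.4] [0.4798 0.3308 0.1069] 0.0002
[348.6, 62.8] [365.5, 129.6] [0.5397 0.2782 0.1056] 0.0
[530.5, 159.5] [534.0, 211.6] [0.6002 0.1433 0.0939] 0.0001
(400, 640, 3)
```

View pics/w6.png

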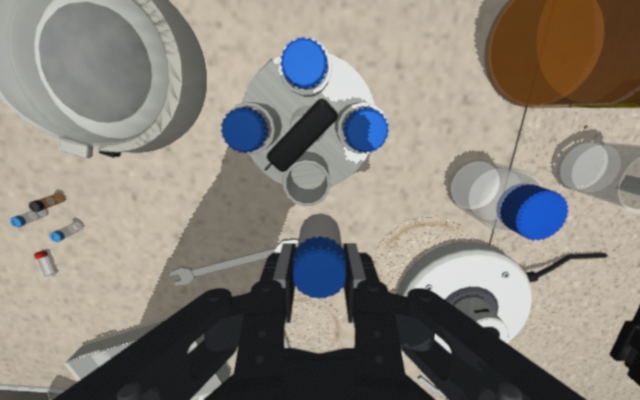

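The wrist view shows the empty cup's rim at about (307,181), with the tube tip just in front of it at (320,230).

```bash
python3 - <<'E'
from h import *
b=load("w6.npy")
print("held cap",plane(b,(319.1,267.2),.174),"cup by eye",plane(b,(307,181),.091), "cup pred px",proj(b,[.4833,.2744,.091]),proj(b,[.4833,.2744,.051]))
g=cv2.resize(b["img"][150:215,270:345],None,fx=8,fy=8,interpolation=3)
p=proj(b,[.4833,.2744,.091])
th=np.linspace(0,6.28,60)
for r,z in((.018,.091),(.0155,.091),(.018,.05)):
    for t in th:
        q=(proj(b,[.4833+r*np.cos(t),.2744+r*np.sin(t),z])-[270,150])*8
        cv2.circle(g,(int(q[0]),int(q[1])),2,(0,0,255) if z>.06 else (0,255,0),-1)
cv2.imwrite("pics/m6.png",g)
E
```

```text
held cap [0.47584219 0.25155254 0.174     ] cup by eye [0.48458587 0.27516177 0.091     ] cup pred px [306.39812135 182.84491181] [308.22790247 171.38965593]
```

View pics/m6.png

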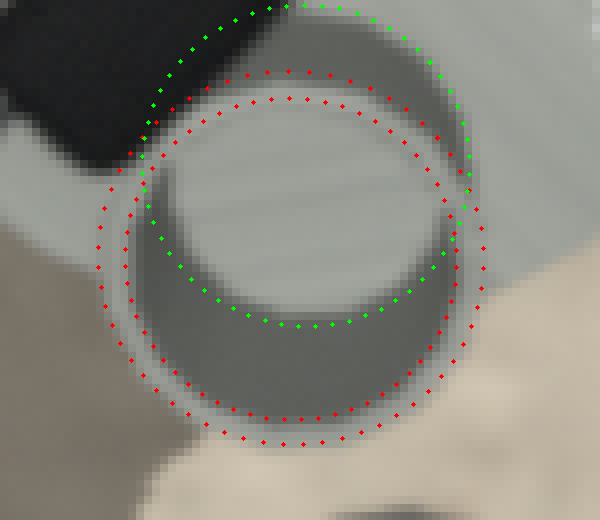

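```bash
python3 -m crank '{"moves":[[20,[0.26,-0.1,0],[0,0,0]],[20,[0.2,-0.08,0],[0,0,0]],[20,[0,0,0.2],[0,0,0]],[20,[0,0,0.2],[0,0,0]],[20,[0,0,0],[0,0,0]],[20,[0,0,0],[0,0,0]],[20,[0,0,0],[0,0,0]]]}'
python3 snap.py w7|tail -2; python3 - <<'E'
from h import *
b=load("w7.npy")
g=b["img"]
for r,z in((.018,.091),(.0155,.091)):
    for t in np.linspace(0,6.28,80):
        q=proj(b,[.4836+r*np.cos(t),.2743+r*np.sin(t),z]);g[int(q[1]),int(q[0])]=(0,0,255)
cv2.imwrite("pics/m7.png",cv2.resize(g[150:320,220:420],(800,600),interpolation=3))
E
```

```text
time_s: 7.95
eef_pos: [0.4831, 0.2738, 0.1622]
eef_rot: [3.141, -0.001, 0.853]
wrist_force: [-0.8, -0.2, -0.3]
grip_width: 0.295
grasp_force: 58.9
([557.0, 251.2], [522, 223, 71, 58, 3026]) [0.6144 0.1018 0.052 ] [0.5966 0.1537 0.104 ]
([319.1, 267.3], [293, 237, 53, 60, 2637]) [0.4447 0.2292 0.052 ] [0.465  0.2525 0.104 ]
```

View pics/m7.png

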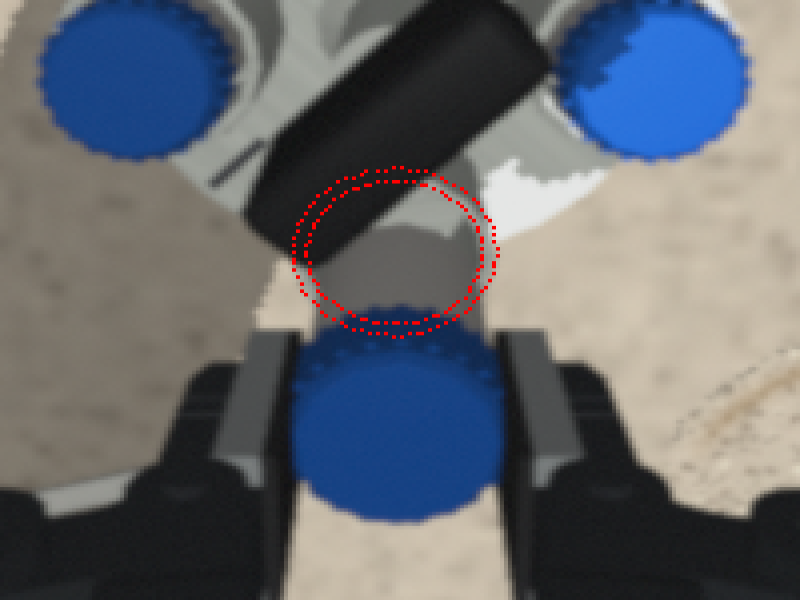

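The crop shows the tube centred on the predicted rim circle (crop x about 396), with the bar clear of the fingers. I'll lower it.

```bash
python3 -m crank '{"moves":[[20,[-0.01,0,0.2],[0,0,0]],[20,[0,0,0.2],[0,0,0]],[20,[0,0,0.1],[0,0,0]],[20,[0,0,0],[0,0,0]],[20,[0,0,0],[0,0,0]]]}'
```

```text
time_s: 8.62
eef_pos: [0.4826, 0.2735, 0.1369]
eef_rot: [3.142, -0.0, 0.853]
wrist_force: [-1.0, 0.2, 0.2]
grip_width: 0.299
grasp_force: 58.9
```

```bash
python3 -m crank '{"moves":[[20,[0,0,0.16],[0,0,0]],[20,[0,0,0.14],[0,0,0]],[20,[0,0,0.1],[0,0,0]],[20,[0,0,0.03],[0,0,0]],[20,[0,0,0],[0,0,0]],[20,[0,0,0],[0,0,0]]]}'
```

```text
time_s: 9.38
eef_pos: [0.4827, 0.2736, 0.1156]
eef_rot: [3.141, -0.0, 0.853]
wrist_force: [0.3, 0.4, -0.3]
grip_width: 0.294
grasp_force: 58.9
```

```bash
python3 -m crank '{"moves":[[20,[0,0,0.03],[0,0,0]],[20,[0,0,0],[0,0,0]],[20,[0,0,0],[0,0,0]]]}'
```

```text
time_s: 9.75
eef_pos: [0.4825, 0.2735, 0.1138]
eef_rot: [3.142, -0.0, 0.853]
wrist_force: [-0.3, 0.0, -0.6]
grip_width: 0.295
grasp_force: 58.9
```

```bash
python3 -m crank '{"moves":[[30,[0,0,0],[0,0,0]],[33,[0,0,0],[0,0,0]],[38,[0,0,0],[0,0,0]],[44,[0,0,0],[0,0,0]],[46,[0,0,0],[0,0,0]],[46,[0,0,0],[0,0,0]],[46,[0,0,-0.3],[0,0,0]],[46,[0,0,-0.8],[0,0,0]],[46,[0,0,-0.7],[0,0,0]],[46,[0,0,-0.4],[0,0,0]]]}'
python3 -m crank '{"moves":[[46,[0,0,0],[0,0,0]],[46,[0,0,0],[0,0,0]]]}'
python3 snap.py w8
```

```text
time_s: 11.0
eef_pos: [0.4836, 0.2739, 0.2278]
eef_rot: [3.139, -0.005, 0.853]
wrist_force: [-0.4, 0.4, -0.3]
grip_width: 0.536
grasp_force: 0.0
time_s: 11.25
eef_pos: [0.4823, 0.2734, 0.2234]
eef_rot: [-3.141, 0.001, 0.853]
wrist_force: [0.1, -0.1, -0.7]
grip_width: 0.535
grasp_force: 0.0
[0.395 0.12  0.117 1.568 0.    2.683] [0.4823 0.2734 0.2234] [-3.1413e+00  6.0000e-04  8.5330e-01] 0.5354963827219356
([318.9, 102.8], [302, 85, 35, 37, 1000]) [0.5363 0.335  0.052 ] [0.536  0.3346 0.104 ]
([269.9, 154.2], [253, 138, 35, 34, 921]) [0.4672 0.3304 0.052 ] [0.4792 0.3309 0.104 ]
([367.4, 154.3], [351, 138, 34, 34, 933]) [0.5407 0.2662 0.052 ] [0.5396 0.278  0.104 ]
([319.7, 200.0], [304, 184, 32, 33, 829]) [0.4732 0.2613 0.052 ] [0.4841 0.274  0.104 ]
([506.9, 219.4], [481, 198, 53, 44, 1753]) [0.611  0.1118 0.052 ] [0.5974 0.1511 0.104 ]
```

View pics/w8.png

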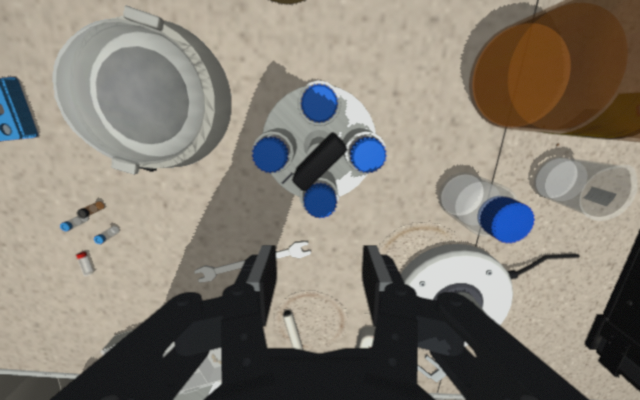

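The wrist view shows the tube standing in its cup, cap at (320,200), with the other caps at (319,103), (270,154) and (367,154), and the bar at (319,162). I'll measure the drive numerically from earlier pictures.

```bash
cat > drv.py <<'E'
from h import *
from scipy.optimize import least_squares
def circ(c,m,z,r,guess,tol):
    cs,_=cv2.findContours(m.astype(np.uint8),cv2.RETR_LIST,cv2.CHAIN_APPROX_NONE)
    P=np.array([plane(c,q,z)[:2] for q in np.vstack(cs)[:,0]])
    g=np.array(guess)
    for tl in(tol,tol/2,.003):
        Q=P[abs(np.hypot(*(P-g).T)-r)<tl]
        s=least_squares(lambda p:np.hypot(*(Q-p).T)-r,g,loss="soft_l1",f_scale=.001);g=s.x
    return g.round(4),len(Q),(np.median(abs(s.fun))*1e3).round(2)
if __name__=="__main__":
  for n in("w1","w2","top0"):
    c=load(n+".npy");h=cv2.cvtColor(c["img"],cv2.COLOR_BGR2HSV).astype(int)
    w=(h[...,1]<35)&(h[...,2]>150)
    g,k,e=circ(c,w,.03,.075,(.505,.034),.012);print(n,"housing",g,k,e)
    for th in(150,120,100): print("  bore",circ(c,h[...,2]<th,.068,.013,(.505,.034),.004),"hub",circ(c,h[...,2]>th,.068,.0225,(.505,.034),.004))
    yy,xx=np.mgrid[:400,:640]
    D=[]
    u0=proj(c,[*g,.03]).astype(int)
    for v in range(max(0,u0[1]-110),min(400,u0[1]+110)):
        for u in range(max(0,u0[0]-110),min(640,u0[0]+110)):
            if h[v,u,2]<120:
                p=plane(c,(u,v),.03)[:2]-g;r=np.hypot(*p);a=np.degrees(np.arctan2(-p[1],-p[0]))
                if .042<r<.068 and -60<a<0: D.append((a,r,u,v))
    D=np.array(D);print("  line",len(D),D.mean(0).round(2) if len(D) else "",D.std(0).round(3) if len(D) else "")
E
python3 drv.py
```

```text
w1 housing [0.5069 0.0346] 426 1.43
  bore (array([0.5082, 0.0345]), 86, np.float64(0.36)) hub (array([0.5086, 0.0345]), 106, np.float64(0.42))
  bore (array([0.508 , 0.0348]), 75, np.float64(0.33)) hub (array([0.508 , 0.0346]), 108, np.float64(0.23))
  bore (array([0.5079, 0.0348]), 70, np.float64(0.42)) hub (array([0.5074, 0.0349]), 99, np.float64(0.41))
  line 0  
w2 housing [0.5065 0.0363] 312 1.28
  bore (array([0.5081, 0.0341]), 65, np.float64(0.35)) hub (array([0.5084, 0.034 ]), 83, np.float64(0.53))
  bore (array([0.508 , 0.0345]), 65, np.float64(0.34)) hub (array([0.5081, 0.0348]), 80, np.float64(0.26))
  bore (array([0.5078, 0.0349]), 60, np.float64(0.35)) hub (array([0.5078, 0.0353]), 79, np.float64(0.32))
  line 19 [-2.9240e+01  5.0000e-02  3.6611e+02  1.5695e+02] [0.544 0.005 4.388 0.825]
top0 housing [0.5097 0.038 ] 40 1.32
  bore (array([0.5063, 0.035 ]), 17, np.float64(0.9)) hub (array([0.5084, 0.0337]), 37, np.float64(1.14))
  bore (array([0.5035, 0.0371]), 12, np.float64(0.88)) hub (array([0.5063, 0.0353]), 26, np.float64(0.81))
  bore (array([0.5034, 0.0372]), 9, np.float64(0.48)) hub (array([0.5048, 0.0356]), 24, np.float64(0.69))
  line 0
```

```bash
python3 - <<'E'
from h import *
g=np.array([.508,.0347])
for n,(u,v) in(("w1",(350,87)),("w2",(366,157))):
    c=load(n+".npy");V=c["img"].max(2).astype(int)
    m=np.zeros_like(V,bool);m[v-8:v+9,u-16:u+17]=V[v-8:v+9,u-16:u+17]<160
    ys,xs=np.nonzero(m);P=np.array([plane(c,q,.03)[:2] for q in zip(xs,ys)])
    b=P.mean(0)-g;w,E=np.linalg.eigh(np.cov(P.T));d=E[:,1]*np.sign(E[0,1])
    print(n,len(P),P.mean(0),"radial",np.degrees(np.arctan2(-b[1],-b[0])),"line dir",np.degrees(np.arctan2(d[1],d[0])),w**.5)
a,b=load("w1.npy"),load("w2.npy")
# hub height from the two bore centres
from drv import circ
for z in(.06,.068,.076):
    print(z,[circ(c,c["img"].max(2)<120,z,.013*1,(.508,.0347),.004)[0] for c in(a,b)])
E
python3 -m crank '{"moves":[[40,[0.4,0,0],[0,0,0]],[40,[0.43,0,0],[0,0,0]],[40,[0,0,0],[0,0,-1]],[36,[0,0,0],[0,0,-1]],[36,[0,0,0],[0,0,-1]],[36,[0,0,0],[0,0,-1]],[36,[0,0,0],[0,0,-1]],[36,[0,0,0],[0,0,-1]],[36,[0,0,0],[0,0,-1]],[36,[0,0,0],[0,0,-1]]]}'
python3 -m crank '{"moves":[[36,[0,0,0],[0,0,-1]],[36,[0,0,0],[0,0,-1]],[36,[0,0,0],[0,0,-1]],[36,[0,0,0],[0,0,-1]],[36,[0,0,0],[0,0,-1]],[36,[0,0,0],[0,0,-1]],[36,[0,0,0],[0,0,-1]],[36,[0,0,0],[0,0,-1]],[36,[0,0,0],[0,0,-0.87]],[36,[0,0,0],[0,0,0]]]}'
```

```text
w1 38 [0.46297455 0.06072767] radial -30.030734667366428 line dir -30.152615399595422 [0.00059686 0.00600237]
w2 227 [0.45410821 0.06948182] radial -32.838245972054345 line dir -38.54108517917139 [0.00450374 0.00807297]
0.06 [array([0.5106, 0.0337]), array([0.5096, 0.0314])]
0.068 [array([0.508 , 0.0348]), array([0.508 , 0.0345])]
0.076 [array([0.5054, 0.0359]), array([0.5065, 0.0375])]
time_s: 12.55
eef_pos: [0.509, 0.3044, 0.2218]
eef_rot: [-3.138, 0.0, 1.975]
wrist_force: [-0.0, -0.9, 0.1]
grip_width: 0.419
grasp_force: 0.0
time_s: 13.8
eef_pos: [0.5091, 0.3044, 0.2221]
eef_rot: [-3.141, -0.003, -3.076]
wrist_force: [0.5, 0.9, -0.3]
grip_width: 0.424
grasp_force: 0.0
```

```bash
python3 -m crank '{"moves":[[36,[-0.01,0,0.4],[0,0,0]],[36,[0,0,0.6],[0,0,0]],[36,[0,0,0.4],[0,0,0]],[36,[0,0,0.2],[0,0,0]],[36,[0,0,0.1],[0,0,0]],[36,[0,0,0],[0,0,0]],[36,[0,0,0],[0,0,0]]]}'
```

```text
time_s: 14.68
eef_pos: [0.5109, 0.305, 0.1399]
eef_rot: [3.141, 0.002, -3.075]
wrist_force: [-0.1, -0.5, -0.8]
grip_width: 0.422
grasp_force: 0.0
```

```bash
python3 -m crank '{"moves":[[36,[0.02,-0.01,0.05],[0,0,0]],[36,[0,0,0],[0,0,0]],[5,[0,0,0],[0,0,0]],[5,[0,0,0],[0,0,0]],[5,[0,0,0],[0,0,0]],[5,[0,0,0],[0,0,0]],[5,[0,0,0],[0,0,0]],[5,[0,0,0],[0,0,0]]]}'
```

```text
time_s: 15.68
eef_pos: [0.5095, 0.3044, 0.1365]
eef_rot: [3.141, 0.0, -3.074]
wrist_force: [0.2, 1.3, 1.7]
grip_width: 0.154
grasp_force: 59.3
```

```bash
python3 -m crank '{"moves":[[5,[0,0,-0.1],[0,0,0]],[5,[0,0,-0.25],[0,0,0]],[5,[0,0,-0.3],[0,0,0]],[5,[0,0,-0.3],[0,0,0]],[5,[0,0,-0.3],[0,0,0]],[5,[0,0,-0.3],[0,0,0]],[5,[0,0,-0.2],[0,0,0]],[5,[0,0,-0.1],[0,0,0]],[5,[0,0,0],[0,0,0]],[5,[0,0,0],[0,0,0]]]}'
python3 snap.py w9
```

```text
time_s: 16.92
eef_pos: [0.509, 0.304, 0.228]
eef_rot: [-3.141, -0.001, -3.074]
wrist_force: [-0.4, -0.5, -5.4]
grip_width: 0.153
grasp_force: 58.5
[ 0.425  0.224  0.244  1.592 -0.     0.358] [0.509 0.304 0.228] [-3.1410e+00 -1.4000e-03 -3.0744e+00] 0.15344641605950032
([370.5, 201.2], [344, 175, 54, 53, 2167]) [0.5236 0.3601 0.052 ] [0.5073 0.3494 0.104 ]
([266.8, 202.8], [240, 176, 54, 54, 2179]) [0.5329 0.2495 0.052 ] [0.515  0.2581 0.104 ]
([152.8, 271.8], [130, 251, 47, 42, 1447]) [0.6267 0.1177 0.052 ] [0.5924 0.1493 0.104 ]
([262.2, 279.6], [247, 264, 30, 32, 562]) [0.6283 0.2452 0.052 ] [0.5937 0.2546 0.104 ]
([375.6, 279.1], [362, 264, 29, 32, 528]) [0.6186 0.3778 0.052 ] [0.5857 0.364  0.104 ]
```

```bash
python3 - <<'E'
from h import *
c=load("w9.npy")
T=np.array([.509,.304])
for z in(.195,.1975):
    A=plane(c,(370.5,201.2),z)[:2];B=plane(c,(266.8,202.8),z)[:2]
    d=A-B;yaw=np.arctan2(-d[0],d[1]);m=(A+B)/2
    print(z,A,B,np.linalg.norm(d),np.degrees(yaw),"center",m+.0283*np.array([np.cos(yaw),np.sin(yaw)])-T)
E
```

```text
0.195 [0.47883277 0.33066982] [0.48365628 0.27317379] 0.057697998884347186 4.795477124400945 center [0.00044546 0.00028766]
0.1975 [0.47805058 0.33015521] [0.48279612 0.27358848] 0.05676543773049319 4.795477124400917 center [-0.00037572  0.0002377 ]
```

```bash
python3 -m crank '{"moves":[[5,[0.02,-0.25,0],[0,0,0]],[5,[0.04,-0.5,0],[0,0,0]],[5,[0.04,-0.6,0],[0,0,0]],[5,[0.04,-0.65,0],[0,0,0]],[5,[0.04,-0.65,0],[0,0,0]],[5,[0.04,-0.65,0],[0,0,0]],[5,[0.04,-0.65,0],[0,0,0]],[5,[0.04,-0.6,0],[0,0,0]],[5,[0.04,-0.5,0],[0,0,0]],[5,[0.04,-0.3,0],[0,0,0]]]}'
python3 -m crank '{"moves":[[5,[0,0,0],[0,0,0.5]],[5,[0,0,0],[0,0,0.8]],[5,[0,0,0],[0,0,0.8]],[5,[0,0,0],[0,0,0.8]],[5,[0,0,0],[0,0,0.8]],[5,[0,0,0],[0,0,0.5]],[5,[0,0,0],[0,0,0]],[5,[0,0,0],[0,0,0]]]}'
python3 snap.py w10
```

```text
time_s: 18.23
eef_pos: [0.5079, 0.0343, 0.2287]
eef_rot: [-3.141, -0.0, -3.076]
wrist_force: [0.7, -0.6, -5.2]
grip_width: 0.156
grasp_force: 58.9
time_s: 19.23
eef_pos: [0.5082, 0.0361, 0.2288]
eef_rot: [3.142, -0.0, 2.624]
wrist_force: [0.3, 0.6, -5.8]
grip_width: 0.153
grasp_force: 58.9
[-0.061  0.003  0.005  1.572  0.     0.457] [0.5082 0.0361 0.2288] [ 3.1416e+00 -2.0000e-04  2.6235e+00] 0.15341323997423736
([266.7, 201.7], [240, 175, 54, 54, 2171]) [ 0.4973 -0.0221  0.052 ] [ 0.4872 -0.0051  0.104 ]
([370.4, 201.2], [344, 175, 54, 53, 2156]) [0.5519 0.0748 0.052 ] [0.5323 0.0749 0.104 ]
([464.8, 222.6], [441, 201, 49, 44, 1612]) [0.6257 0.1542 0.052 ] [0.5933 0.1404 0.104 ]
([187.5, 251.0], [174, 239, 28, 25, 525]) [ 0.5023 -0.1326  0.052 ] [ 0.4914 -0.0964  0.104 ]
([262.4, 279.5], [247, 264, 30, 32, 549]) [ 0.5758 -0.0789  0.052 ] [ 0.5521 -0.052   0.104 ]
([375.5, 279.1], [362, 264, 29, 32, 530]) [0.6412 0.0369 0.052 ] [0.6061 0.0436 0.104 ]
```

```bash
python3 -m crank '{"moves":[[5,[-0.01,-0.03,0.1],[0,0,0.05]],[5,[0,0,0.3],[0,0,0]],[5,[0,0,0.2],[0,0,0]],[5,[0,0,0.1],[0,0,0]],[5,[0,0,0],[0,0,0]],[5,[0,0,0],[0,0,0]]]}'
```

```text
time_s: 20.02
eef_pos: [0.5083, 0.0345, 0.1942]
eef_rot: [3.141, 0.001, 2.615]
wrist_force: [0.5, -0.3, -4.8]
grip_width: 0.158
grasp_force: 58.9
```

```bash
python3 -m crank '{"moves":[[5,[0,0,0.07],[0,0,0]],[5,[0,0,0.07],[0,0,0]],[5,[0,0,0],[0,0,0]],[5,[0,0,0],[0,0,0]]]}'
```

```text
time_s: 20.52
eef_pos: [0.508, 0.0345, 0.1868]
eef_rot: [-3.142, -0.0, 2.615]
wrist_force: [0.6, 0.0, -4.4]
grip_width: 0.157
grasp_force: 58.9
```

```bash
python3 -m crank '{"moves":[[5,[0,0,0.07],[0,0,0]],[5,[0,0,0.07],[0,0,0]],[5,[0,0,0.07],[0,0,0]],[5,[0,0,0],[0,0,0]],[5,[0,0,0],[0,0,0]]]}'
```

```text
time_s: 21.15
eef_pos: [0.5081, 0.0345, 0.1763]
eef_rot: [-3.142, -0.0, 2.615]
wrist_force: [-0.4, 0.5, -5.4]
grip_width: 0.157
grasp_force: 58.9
```

```bash
python3 -m crank '{"moves":[[5,[0,0,0.05],[0,0,0]],[5,[0,0,0.05],[0,0,0]],[5,[0,0,0],[0,0,0]],[5,[0,0,0],[0,0,0]]]}'
python3 -m crank '{"moves":[[5,[0,0,0.05],[0,0,0]],[5,[0,0,0.05],[0,0,0]],[5,[0,0,0],[0,0,0]],[5,[0,0,0],[0,0,0]]]}'
```

```text
time_s: 21.65
eef_pos: [0.508, 0.0345, 0.1713]
eef_rot: [-3.142, -0.0, 2.615]
wrist_force: [0.4, 0.7, -4.3]
grip_width: 0.155
grasp_force: 58.9
time_s: 22.15
eef_pos: [0.5085, 0.0344, 0.1675]
eef_rot: [3.141, 0.002, 2.615]
wrist_force: [-1.8, -0.0, 4.5]
grip_width: 0.161
grasp_force: 60.3
```

```bash
python3 -m crank '{"moves":[[5,[0,0,0.05],[0,0,0]],[5,[0,0,0.04],[0,0,0]],[5,[0,0,0.02],[0,0,0]],[5,[0,0,0],[0,0,0]],[5,[0,0,0],[0,0,0]]]}'
```

```text
time_s: 22.78
eef_pos: [0.5087, 0.0344, 0.1628]
eef_rot: [3.141, 0.002, 2.615]
wrist_force: [-3.0, 0.4, 9.4]
grip_width: 0.156
grasp_force: 61.1
```

```bash
python3 -m crank '{"moves":[[5,[0,0,0.02],[0,0,0]],[5,[0,0,0.02],[0,0,0]],[5,[0,0,0],[0,0,0]],[5,[0,0,0],[0,0,0]]]}'
```

```text
time_s: 23.28
eef_pos: [0.5087, 0.0344, 0.1625]
eef_rot: [3.14, 0.003, 2.615]
wrist_force: [-5.4, 0.8, 15.2]
grip_width: 0.158
grasp_force: 62.0
```

```bash
python3 -m crank '{"moves":[[5,[0,0,0.02],[0,0,0]],[5,[0,0,0.02],[0,0,0]],[5,[0,0,0],[0,0,0]],[5,[0,0,0],[0,0,0]],[5,[0,0,0],[0,0,0]]]}'
python3 snap.py w11; python3 - <<'E'
from h import *
c=load("w11.npy")
for X in([.0283,.0283],[.0283,-.0283],[-.0283,.0283],[-.0283,-.0283]):
    a=np.radians(-30.2);p=[.5085+X[0]*np.cos(a)-X[1]*np.sin(a),.0345+X[0]*np.sin(a)+X[1]*np.cos(a),.132];print(X,proj(c,p).round(1))
E
```

```text
time_s: 23.9
eef_pos: [0.5087, 0.0344, 0.1625]
eef_rot: [3.14, 0.004, 2.615]
wrist_force: [-7.1, 0.9, 21.6]
grip_width: 0.156
grasp_force: 63.0
[-0.064  0.002 -0.128  1.436 -0.     0.462] [0.5087 0.0344 0.1625] [3.1397 0.0045 2.6155] 0.15590615621202816
([266.4, 202.0], [240, 175, 54, 54, 2189]) [ 0.4853 -0.0023  0.052 ] [0.4751 0.0149 0.104 ]
([370.3, 200.9], [344, 174, 54, 54, 2171]) [0.5281 0.0731 0.052 ] [0.5083 0.0734 0.104 ]
([509.5, 253.1], [476, 224, 68, 59, 2897]) [0.6344 0.1584 0.052 ] [0.5908 0.1395 0.104 ]
([262.4, 279.3], [248, 263, 29, 33, 563]) [ 0.5459 -0.0466  0.052 ] [ 0.5221 -0.0195  0.104 ]
([375.4, 278.8], [362, 264, 28, 32, 530]) [0.5975 0.0431 0.052 ] [0.5621 0.0501 0.104 ]
([158.6, 284.6], [141, 269, 36, 32, 858]) [ 0.5025 -0.1328  0.052 ] [ 0.4885 -0.0863  0.104 ]
[0.0283, 0.0283] [365.  290.4]
[0.0283, -0.0283] [271.9 290.4]
[-0.0283, 0.0283] [370.3 202.1]
[-0.0283, -0.0283] [266.8 202.1]
```

```bash
python3 -c "
from workcell import bot
print(bot.finish_job())"
```

```text
the job is handed in; nothing more can be done
None
```

The tube stands in the carousel's cup, and the carousel is keyed in the drive and held pressed down fully home (about 22 N on the wrist sensor at a hard stop). I handed the job in at about 24 s; the hand-in returned no verdict.

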